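# Clamp the battery case and hold its sprung lid at the marked angle

### The arm

A 7-joint arm with a two-finger parallel gripper is mounted at the origin on the work surface. World frame = base frame: x ahead of the robot, y to its left, z up, the work surface at z = 0. Lengths are in m, angles in rad, forces in N, time in s.
With the tool pointing down it reaches from about 0.425 to 0.925 m from the base axis. Payload 6.8 kg.
Tool frame: the origin (TCP) lies between the finger pads; the fingertips stand r.tip_extent ahead of it and the grasp point (between the pads) lies 5 mm behind it (r.tip_extent is the distance from the TCP to the fingertips, in m); y points along the fingers, x is the direction in which the jaws open and shut, and the axes are right-handed (so a half turn about y gives the same grasp; the last joint's range is limited). The gripper opens to 85 mm and grips with 20 to 120 N. Pads are 22 mm wide; open, the fingers measure 114 mm over their backs; the gripper's body (76 mm by 85 mm) begins 54 mm behind the grasp point. The pads swing forward as they close: fully open they stand 13 mm farther back than shut.
Start: joints at [1.211, 0.477, 0.022, 1.555, -0.011, 1.109, -0.083], TCP at [0.168, -0.654, 0.245] pointing down, gripper open.
Joint ranges: [-2.96, 2.96], [-0.34, 2.1], [-1.41, 1.46], [0.24, 2.44], [-1.37, 4.51], [0.17, 1.92], [-2.96, 2.96]. Speed limits (rad/s): [2.39, 2.39, 3.14, 3.14, 3.14, 3.14, 3.14].

### API

Orientations are given as a rotation vector (axis times angle).
In Python, from bench import r gives the robot as it stands.
- The arm moves only by the tool send_rows, never from a script. Its argument "plan" is a list of rows, each a list of 5 numbers: the shift along the tool's x, y, z in cm, then the turn about the tool's y in degrees, then the opening, from 0 (shut) to 1 (fully open). In form: [[dx, dy, dz, spin, grip], ...]. A call has 1 to 12 rows; each row shifts and turns the commanded pose from where the row before left it, along the tool's axes as they then stand; what a row does not reach is not made up. A row lasts 1/8 s, in which the tool goes at most 62.5 mm and 10.7 degrees, less where a joint would pass 70% of its speed; a pose out of reach is approached as far as the arm can. A call is refused whole if a number of a shift passes 6.25 or a number of a turn 10.7, either way. A call with a gripper value outside its range is refused whole. The fingers move at their own pace and stop on an object; "force" is the grip in N (left out, the last holds). Time passes only in rows, so rows that do not move let the fingers close. It gives the time, the measured TCP pose, the force and the opening at its end, in the units of the state.
- r.get_obs(): the state, without advancing time (a new reading comes with each control period).
- r.grab_frame(name): name is "side" or "top"; returns a dict with "image" (480x640x3 uint8, red, green, blue), "camera_matrix" (3x3 intrinsics, pixels), "cam_to_world" (4x4, takes a point from camera to world coordinates). Camera axes: x right, y down, z forward; pixel columns grow to the right and rows downward; lengths in m; the calibration is good to about 2 mm. A picture is of the moment at which its call begins. There is no depth.
- r.hand_in(): hands the job in, once; it reports no verdict.
Trained networks look in the newest picture that a camera, given by its name, has taken for a name from the list of things; names that differ only in an ending like _2 or _b are one class to them, and where a whole thing is asked for, a point or a joint stands for the part that bears it (a point fixed in the world has none). Each returns a list of dicts, best first, with "p" (0 to 1); they miss things now and then, are a little off and sometimes report something else, mostly with a low value. They report only what shows in the picture. A call takes as long as a camera call.
- r.recognise(camera, target): "rect" ([left, top, right, bottom] in pixels, round what is visible of it).
The state is a dict: "clock": time; "joints": joint angles; "qvel": joint speeds; "tau": joint torques, N m; "tcp_pos": TCP position; "orientation": TCP orientation; "contact_force": force on the tool from outside, world axes, zero at the start; "moment": the same for the moment, N m; "grip_width": finger opening in m.
Only numpy, scipy, OpenCV 4.12 (cv2) and the standard library are available. Lean on these libraries where they do the work, as an engineer would, in place of code of your own. Each camera call takes 0.05 s, during which the arm holds its last target.

### The job

Wind the handwheel clockwise (seen from above) until the clamp pad is right up against the side of the battery case, and only then lift the sprung lid by its bar handle until the lid lies parallel with the pointer bar on the quadrant beside it. Keep hold of the bar and finish like that, holding the lid still at the marked angle with the case still clamped; leave the pointer and the other things on the bench as they are.

Things in the scene. Friction and masses are not known exactly. Their poses are not given: they have to be found in the camera images.
- jig: The bolted-down jig: aluminium plate 310 x 470 x 12 mm. Origin on the bench near its middle, z up; -x is its front (towards the robot), +y its left. On it, at jig y -0.10: the pale green battery case, 200 (x) x 220 (y) mm, rim 98 mm above the bench; at y +0.165: a grey gearbox with the handwheel; between them the clamp carriage; at y -0.236: the quadrant with the pointer.
- wheel (a joint): Angle of the handwheel (rad), on a vertical axis; it grows as the wheel is turned clockwise seen from above. 8.0 is where the clamp pad touches the case and the wheel stops hard. Light friction (about 0.06 N m), stays where it is left.
- carriage (a joint): Travel of the clamp carriage (m), a dark steel block with a rubber pad that slides along the jig's -y towards the case's side; geared to the wheel: 4 mm per rad. 0 is fully back, 0.032 is the pad touching the case.
- wheel_center (a point): On the wheel's axis, at the level of the top of its rim, 84 mm above the bench. The wheel is an aluminium three-spoke wheel 112 mm across and 10 mm thick.
- crank_grip (a point): Middle of the wheel's upright black crank handle, a free-spinning round grip 19 mm across and 53 mm tall, standing on the rim 46 mm from the wheel's axis. This point is 113 mm above the bench; the grip's top is 25 mm higher, the rim's top 29 mm lower. It goes round with the wheel. This frame spins with the grip: use its position only.
- lid (a joint): Angle of the lid (rad): 0 shut and level, grows as its front edge rises. The hinge spring pulls it shut (0.35 N m when shut plus 0.7 N m per rad, and the lid's weight: about 3 to 8 N upward at the bar). It falls shut if let go.
- lid_hinge (a point): Middle of the lid's hinge line, at the back (+x) edge of the case, 102 mm above the bench; the line runs along the jig's y.
- lid_bar (a point): Middle of the lid's bar handle: a round steel bar 14 mm thick, parallel to the hinge line and 245 mm from it, level with it when shut; 104 mm free between its two legs. It stands 45 mm in front of the lid's front edge (38 mm clear gap; open space in front and under it). The point's x axis points along the lid from the bar to the hinge line and tilts with the lid.
- bar: The steel sleeve of the bar handle, 14 mm across and 104 mm long, which turns freely about its own long axis like a roller, so the grip need not tilt with the lid. Origin at its middle, the same point as lid_bar; use its position only. The lid itself is a pale green plate 200 x 222 x 8 mm with black pads on top.
- pointer (a joint): Angle of the pointer (rad), the marked angle: counted like lid, so the lid is parallel with the pointer when both are equal. It is clamped on the quadrant, a thin upright steel arc of radius 150 mm about the hinge line, whose top is 225 mm above the bench: pass over it with care. Not to be moved.
- pointer_tip (a point): Front tip of the pointer, a dark steel bar 165 mm long, 10 mm wide and 9 mm high that runs from the hinge line to the arc, with a small black clamp knob at the arc. Its x axis points along the bar to the hinge line.
- screwdriver: Bystander: screwdriver 150 mm long, lying on the jig plate behind the wheel. Leave.
- foam_block: Bystander: black foam block 50 x 30 x 22 mm on the jig plate, behind the carriage. Leave.
- tape_roll: Bystander: roll of tape 104 mm across, 24 mm high, flat on the bench. Leave.
- cutter: Bystander: yellow and black cutter knife 155 mm long on the bench. Leave.
- spray: Bystander: white spray bottle, 68 mm across, 190 mm tall, on the left. Leave.
- meter: Bystander: orange multimeter 160 x 80 x 35 mm lying on the bench on the right. Leave.

How it is judged:
By the outcome, as a careful person would: the job done as asked, in the order asked, and still so for the second after the job is handed in, while the arm keeps its last pose, push and grip.
It also fails if it takes over 54 s, if anything falls off the work surface, if the arm or the gripper's body presses on something with over 40 N, if the wrist force passes 120 N, or if a joint passes its speed limit or range.

## Working session

There is one attempt and no reset: what is moved stays moved. The work goes in short steps, Python scripts to look and compute and a tool call to move; the robot and the scene stay as the last step left them, time stands still between calls to the robot, and variables do not carry over. Pictures are saved under pics/ and viewed, and the job is handed in when it is done.

Besides the shell and the picture viewer there is one more tool, called after "Request:" as name(argument=value, ...) on one line, values as JSON. send_rows: Moves the arm, as the interface text tells. Its arguments: {"type":"object","properties":{"plan":{"type":"array","items":{"type":"array","items":{"type":"number"}}},"force":{"type":"number"}},"required":["plan"]}

```bash
ls; mkdir -p pics; python3 - <<'E'
from bench import r
import cv2,numpy as np
print(r.get_obs(), r.tip_extent)
for c in ("side","top"):
    f=r.grab_frame(c); cv2.imwrite(f"pics/{c}0.png",f["image"][:,:,::-1])
    print(c,f["camera_matrix"].tolist(),np.round(f["cam_to_world"],4).tolist())
    for t in ("wheel_center","crank_grip","lid_hinge","lid_bar","bar","pointer_tip","pointer","jig","carriage","lid","wheel"):
        print(t,[(np.round(d["rect"]).tolist(),round(d["p"],2)) for d in r.recognise(c,t)[:2]])
E
```

```text
pics
{'clock': 0.0, 'joints': array([ 1.21085157,  0.47779282,  0.02233488,  1.55643695, -0.01150108,
        1.10929073, -0.08311592]), 'qvel': array([ 5.22405041e-04, -6.84159996e-05,  1.07707755e-03,  1.35372401e-05,
        1.55287470e-03, -4.60142407e-04,  5.97884434e-04]), 'tau': array([ 5.57537132e-04, -5.96438920e+01,  1.60790998e+00, -2.81190044e+01,
        1.24860794e-02,  9.21176921e-03, -4.13003050e-06]), 'tcp_pos': array([ 0.16805661, -0.65316968,  0.2443366 ]), 'orientation': array([-1.31684153,  1.02278477, -1.02028645]), 'contact_force': array([-0.68674637,  0.42625853, -0.82386032]), 'moment': array([-0.00048793, -0.02319203, -0.05591489]), 'grip_width': 0.08547284836373252} 0.014
side [[499.2717006139046, 0.0, 324.22395056221427], [0.0, 499.2717006139046, 238.08765306379735], [0.0, 0.0, 1.0]] [[-0.9072, -0.2507, 0.338, 0.2039], [-0.4204, 0.5036, -0.7547, 0.8022], [0.019, -0.8267, -0.5623, 0.7142], [0.0, 0.0, 0.0, 1.0]]
wheel_center [([199.0, 150.0, 428.0, 371.0], 0.63), ([270.0, 189.0, 404.0, 256.0], 0.25)]
crank_grip [([269.0, 266.0, 278.0, 291.0], 0.78), ([308.0,
[... 735 characters left out ...]
0, 0.0, 1.0]] [[-0.0182, -0.9971, 0.074, 0.4861], [-0.9994, 0.0161, -0.0292, 0.0003], [0.0279, -0.0745, -0.9968, 1.1882], [0.0, 0.0, 0.0, 1.0]]
wheel_center [([218.0, 167.0, 431.0, 313.0], 0.86)]
crank_grip []
lid_hinge [([214.0, 166.0, 432.0, 307.0], 0.58)]
lid_bar [([305.0, 180.0, 409.0, 294.0], 0.69)]
bar [([326.0, 282.0, 375.0, 294.0], 0.67), ([220.0, 165.0, 432.0, 310.0], 0.61)]
pointer_tip [([412.0, 190.0, 431.0, 244.0], 0.68), ([220.0, 217.0, 264.0, 268.0], 0.57)]
pointer [([414.0, 192.0, 433.0, 240.0], 0.74)]
jig [([219.0, 173.0, 429.0, 307.0], 0.59)]
carriage [([266.0, 234.0, 301.0, 264.0], 0.74)]
lid [([306.0, 181.0, 408.0, 296.0], 0.6)]
wheel [([266.0, 234.0, 301.0, 269.0], 0.62)]
```

View pics/side0.png

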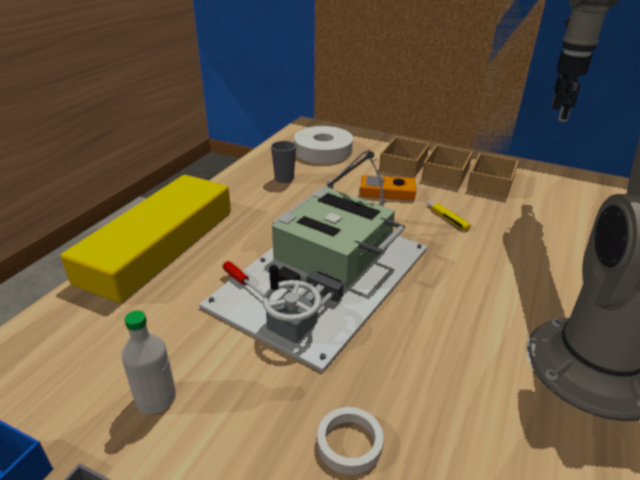

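View pics/top0.png

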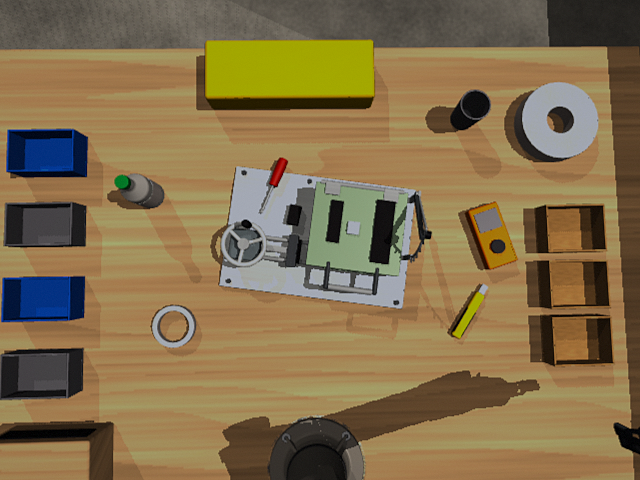

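```bash
python3 - <<'E'
import cv2
a=cv2.imread("pics/side0.png")[140:380,190:440]; cv2.imwrite("pics/side0c.png",cv2.resize(a,None,fx=2.5*0.98,fy=2.5*.98,interpolation=3))
a=cv2.imread("pics/top0.png")[155:325,205:445]; cv2.imwrite("pics/top0c.png",cv2.resize(a,None,fx=3.3,fy=3.3,interpolation=3))
E
```

```text
(no output)
```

View pics/side0c.png

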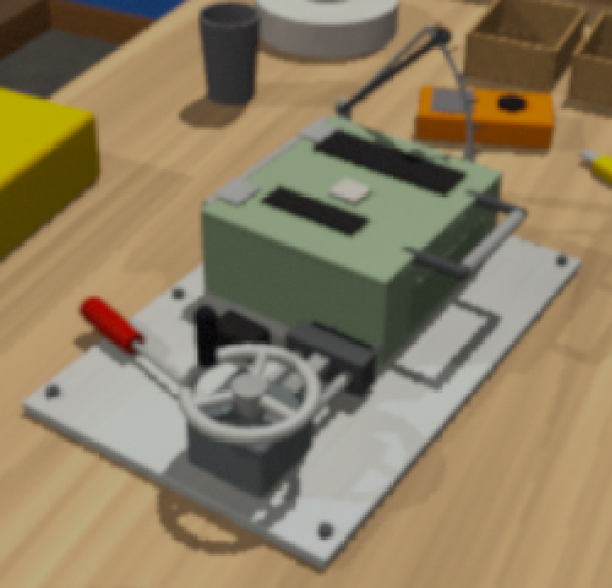

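View pics/top0c.png

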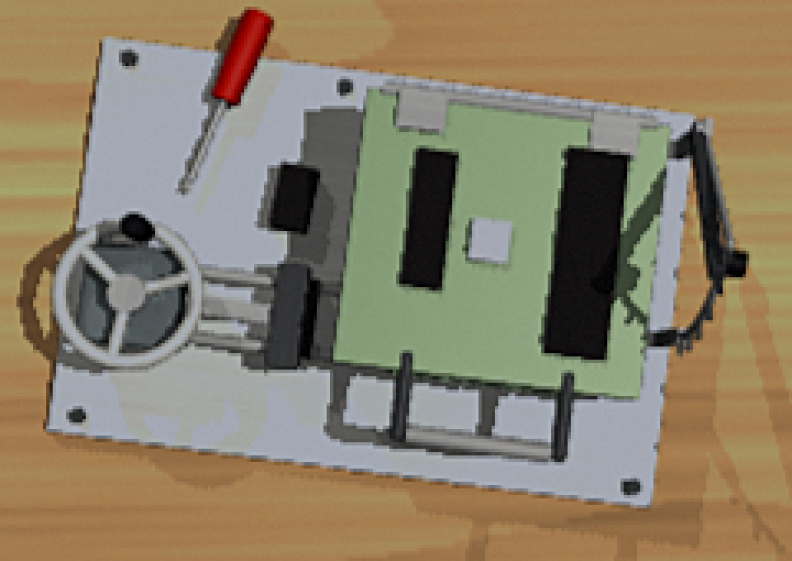

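```bash
cat > h.py <<'E'
import numpy as np,cv2
from bench import r
def cam(c):
    f=r.grab_frame(c); return f["image"],f["camera_matrix"],f["cam_to_world"]
def unproj(K,T,uv,z):
    d=T[:3,:3]@np.linalg.inv(K)@np.array([uv[0],uv[1],1.]); o=T[:3,3]
    return o+d*(z-o[2])/d[2]
def proj(K,T,P):
    q=T[:3,:3].T@(np.asarray(P)-T[:3,3]); q=K@q; return q[:2]/q[2]
E
python3 - <<'E'
from h import *
_,K,T=cam("top"); _,Ks,Ts=cam("side")
t=lambda p:(p[0]/3.3+205,p[1]/3.3+155)
s=lambda p:(p[0]/2.45+190,p[1]/2.45+140)
C=[(103,37),(47,432),(652,506),(712,118)]
J=[(.155,.235),(-.155,.235),(-.155,-.235),(.155,-.235)]
W=np.array([unproj(K,T,t(c),.012)[:2] for c in C]); J=np.array(J)
print(W.round(4))
Ws=np.array([unproj(Ks,Ts,s(c),.012)[:2] for c in [(22,408),(322,570),(582,265)]]); print("side",Ws.round(4), "order back-left, front-left, front-right")
Wm,Jm=W.mean(0),J.mean(0); H=(J-Jm).T@(W-Wm); U,S,V=np.linalg.svd(H); R=V.T@np.diag([1,np.linalg.det(V.T@U.T)])@U.T
yaw=np.arctan2(R[1,0],R[0,0]); print("jig",Wm,yaw,"res",(W-(J@R.T+Wm)).round(4).tolist())
toj=lambda P:R.T@(P[:2]-Wm)
for n,p,z in [("wheel",(126,292),.084),("gripTop",(137,226),.138),("hub shaft",(126,292),.084),("barL",(405,433),.102),("barR",(557,451),.102),("lid FL",(333,361),.106),("lid FR",(641,395),.106),("lid BL",(367,86),.106),("lid BR",(672,126),.106)]:
    P=unproj(K,T,t(p),z); print(n,P.round(4),"jig",toj(P).round(4))
for n,p,z in [("wheel",(250,387),.084),("gripTop",(205,312),.138),("barL",(458,270),.102),("barR",(522,212),.102),("lid FL",(388,275),.106),("lid FR",(501,180),.106),("lid BL",(205,207),.106)]:
    P=unproj(Ks,Ts,s(p),z); print("side",n,P.round(4),"jig",toj(P).round(4))
E
```

```text
[[ 0.7574  0.1936]
 [ 0.451   0.2375]
 [ 0.3853 -0.2264]
 [ 0.687  -0.2832]]
side [[ 0.7521  0.2033]
 [ 0.4503  0.2507]
 [ 0.3812 -0.2133]] order back-left, front-left, front-right
jig [ 0.57019428 -0.01961713] -0.149721668296473 res [[-0.0011, 0.004], [-0.0009, 0.0016], [0.0035, 0.0025], [-0.0014, -0.0081]]
wheel [0.5531 0.1659 0.084 ] jig [-0.0446  0.1809]
gripTop [0.5954 0.15   0.138 ] jig [-0.0004  0.1715]
hub shaft [0.5531 0.1659 0.084 ] jig [-0.0446  0.1809]
barL [ 0.4481 -0.034   0.102 ] jig [-0.1185 -0.0324]
barR [ 0.4333 -0.1422  0.102 ] jig [-0.1171 -0.1416]
lid FL [0.5002 0.0164 0.106 ] jig [-0.0746  0.0252]
lid FR [ 0.472  -0.2028  0.106 ] jig [-0.0697 -0.1958]
lid BL [ 0.6976 -0.011   0.106 ] jig [0.1247 0.0275]
lid BR [ 0.6655 -0.2312  0.106 ] jig [ 0.1258 -0.195 ]
side wheel [0.5523 0.1676 0.084 ] jig [-0.0456  0.1825]
side gripTop [0.5943 0.1601 0.138 ] jig [-0.003   0.1813]
side barL [ 0.453  -0.0279  0.102 ] jig [-0.1147 -0.0257]
side barR [ 0.4312 -0.1417  0.102 ] jig [-0.1193 -0.1414]
side lid FL [0.5024 0.011  0.106 ] jig [-0.0716  0.0201]
side lid FR [ 0.4649 -0.181   0.106 ] jig [-0.08   -0.1753]
side lid BL [ 0.6942 -0.0128  0.106 ] jig [0.1216 0.0252]
```

```bash
python3 - <<'E'
import cv2
a=cv2.imread("pics/top0.png")
cv2.imwrite("pics/z1.png",cv2.resize(a[215:275,215:315],None,fx=8,fy=8,interpolation=2))
cv2.imwrite("pics/z2.png",cv2.resize(a[180:270,380:450],None,fx=6,fy=6,interpolation=2))
a=cv2.imread("pics/side0.png")
cv2.imwrite("pics/z3.png",cv2.resize(a[140:215,315:405],None,fx=8,fy=8,interpolation=2))
from h import *
print(cv2.Rodrigues(np.array(r.get_obs()["orientation"]))[0].round(3))
E
```

```text
[[ 0.249  0.     0.968]
 [-0.968 -0.     0.249]
 [ 0.    -1.     0.   ]]
```

View pics/z1.png

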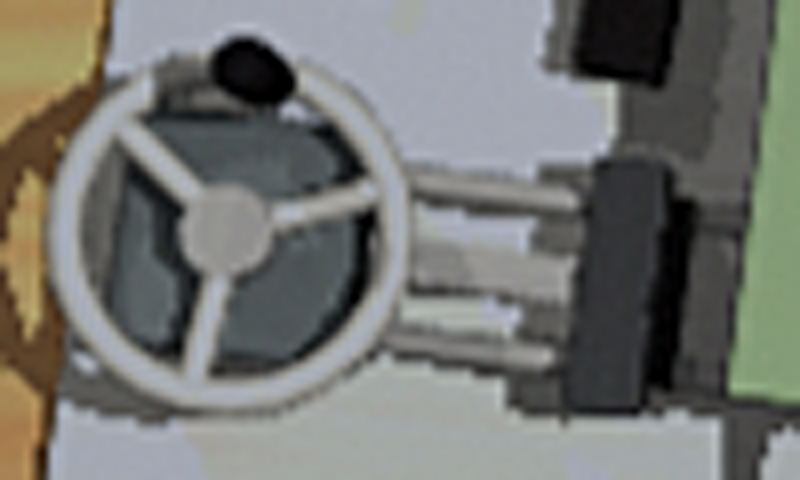

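View pics/z2.png

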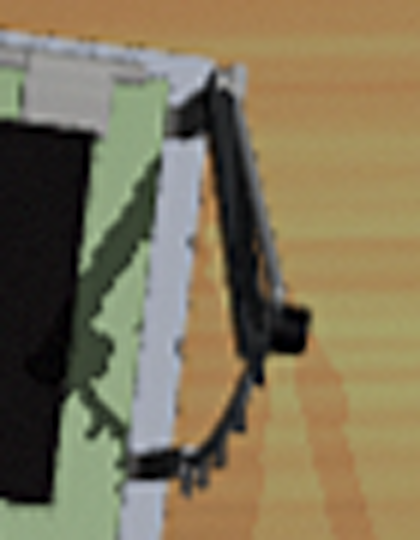

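View pics/z3.png

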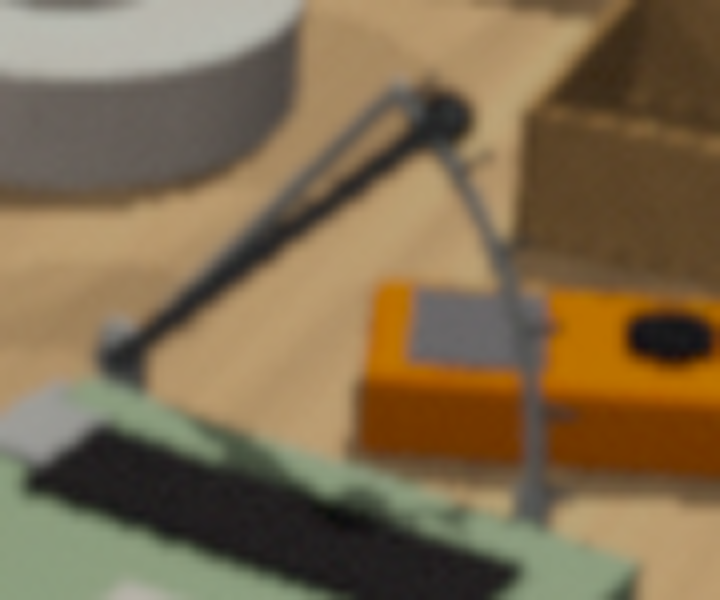

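```bash
python3 - <<'E'
from h import *
from scipy.optimize import least_squares
_,K,T=cam("top"); _,Ks,Ts=cam("side")
print("gripTop",unproj(K,T,(245.4,223.5),.138),"wheel",unproj(K,T,(243.5,244),.084))
print("gripTop side",unproj(Ks,Ts,(190+205/2.45,140+(312)/2.45),.138))
yaw=-.141; ex=np.array([np.cos(yaw),np.sin(yaw),0]); ey=np.array([-ex[1],ex[0],0]); ez=np.array([0,0,1.])
wc=np.array([.5527,.1667,0])
obs=[(K,T,(380+217/6,180+85/6),0),(K,T,(380+250/6,180+355/6),1),(Ks,Ts,(315+122/8,140+355/8),0),(Ks,Ts,(315+428/8,140+128/8),1)]
def f(p,full=True):
    hx,hy,th=p; h=wc+ex*hx+ey*(hy-.165)+ez*.102; tip=h+.165*(-np.cos(th)*ex+np.sin(th)*ez)
    return np.concatenate([proj(k,t,[h,tip][i])-np.array(o) for k,t,o,i in obs])
s=least_squares(f,[.17,-.236,.5]); print(s.x,s.fun.round(1))
# side 2-point and top only
h=wc+ex*s.x[0]+ey*(s.x[1]-.165);print("hinge",h)
E
```

```text
gripTop [0.59540282 0.15256203 0.138     ] wheel [0.55181598 0.16517522 0.084     ]
gripTop side [0.59432126 0.16014001 0.138     ]
[ 0.16968608 -0.2298269   0.78127293] [-0.9 -0.7 -0.2 -0.6 -1.6  0.2  3.2 -1.6]
hinge [ 0.66521579 -0.24805516  0.        ]
```

Request:
send_rows(plan=[[0, -0.8, 0, -9.6, 1], [0, -0.8, 0, -9.6, 1], [0, -0.8, 0, -9.6, 1], [0, -0.8, 0, -9.6, 1], [0, -0.8, 0, -9.6, 1], [0, -0.8, 0, -9.6, 1], [0, -0.8, 0, -9.9, 1], [3, 0, 4, 0, 1], [3, 0, 4, 0, 1], [3, 0, 4, 0, 1], [3, 0, 4, 0, 1], [3, 0, 4, 0, 1]])

```text
clock: 2.9
tcp_pos: [0.3457, -0.4756, 0.3015]
orientation: [-1.568, 0.111, -0.111]
contact_force: [-0.1, -0.9, 0.3]
grip_width: 0.0856
```

```bash
cat >> h.py <<'E'
YAW=-.141
ex=np.array([np.cos(YAW),np.sin(YAW),0]); ey=np.array([-ex[1],ex[0],0]); ez=np.array([0,0,1.])
def st(target=None):
    o=r.get_obs(); p=np.array(o["tcp_pos"]); R=cv2.Rodrigues(np.array(o["orientation"]))[0]
    print("t",round(o["clock"],3),"tcp",p.round(4),"yaw",round(np.arctan2(R[1,0],R[0,0]),4),"F",np.round(o["contact_force"],1),"w",round(o["grip_width"],4),"q",np.round(o["joints"],2))
    if target is not None: print("tool delta cm",(R.T@(np.array(target)-p)*100).round(2))
    return o,p,R
E
python3 -c "
from h import *
st([.595,.153,.2])"
```

```text
t 2.9 tcp [ 0.3457 -0.4756  0.3015] yaw -0.1411 F [-0.1 -0.9  0.3] w 0.0856 q [ 1.09  0.31 -0.32  1.69  0.1   1.17  0.6 ]
tool delta cm [15.83 10.13 65.74]
```

Request:
send_rows(plan=[[1.3, 0, 5.5, 0, 1], [1.3, 0, 5.5, 0, 1], [1.3, 0, 5.5, 0, 1], [1.3, 0, 5.5, 0, 1], [1.3, 0, 5.5, 0, 1], [1.3, 0, 5.5, 0, 1], [1.3, 0, 5.5, 0, 1], [1.3, 0, 5.5, 0, 1], [1.3, 0, 5.5, 0, 1], [1.3, 1, 5.5, 0, 1], [1.4, 3, 5.4, 0, 1], [1.4, 4, 5.4, 0, 1]])

```text
clock: 4.4
tcp_pos: [0.5928, 0.149, 0.2253]
orientation: [-1.567, 0.109, -0.113]
contact_force: [0.8, -1.1, 0.7]
grip_width: 0.0855
```

```bash
python3 -c "
from h import *
st([.595,.153,.108])
for c in ('top','side'):
    im,_,_=cam(c); cv2.imwrite(f'pics/{c}1.png',im[:,:,::-1])
a=cv2.imread('pics/side1.png')[200:340,200:400];b=cv2.imread('pics/top1.png')[180:290,200:320]
cv2.imwrite('pics/s1c.png',cv2.resize(a,None,fx=4,fy=4));cv2.imwrite('pics/t1c.png',cv2.resize(b,None,fx=4,fy=4))
"
```

```text
t 4.4 tcp [0.5928 0.149  0.2253] yaw -0.1414 F [ 0.8 -1.1  0.7] w 0.0855 q [ 0.14  0.47 -0.66  1.7   0.32  1.08 -0.76]
tool delta cm [ 0.13 11.73  0.42]
```

View pics/s1c.png

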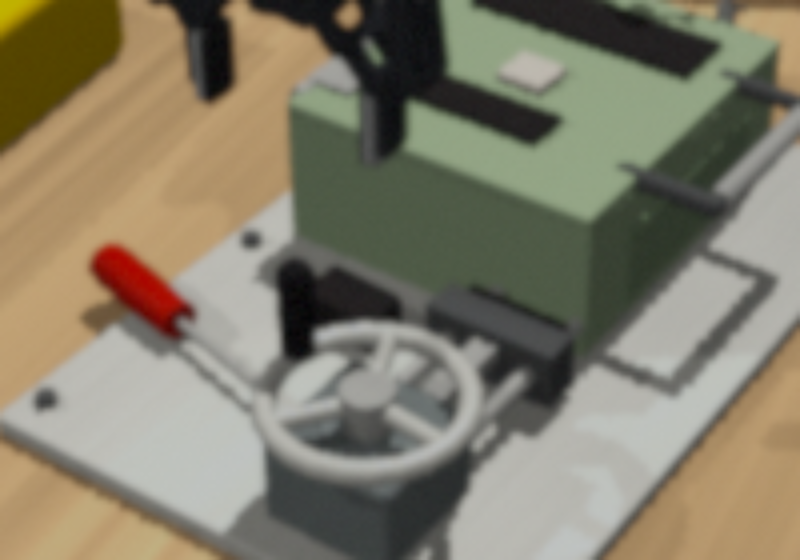

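View pics/t1c.png

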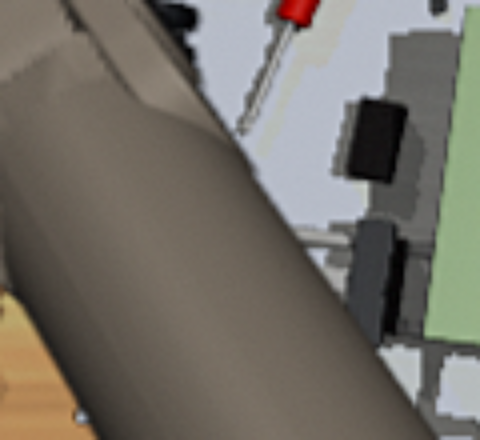

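```bash
python3 -c "
from h import *
_,K,T=cam('side')
for p,z in (((200+297/4,200+312/4),.113),((200+296/4,200+268/4),.138),((200+300/4,200+358/4),.086),((200+367/4,200+388/4),.086)): print(unproj(K,T,p,z).round(4))
"
```

```text
[0.5938 0.1608 0.113 ]
[0.5943 0.1589 0.138 ]
[0.5924 0.1622 0.086 ]
[0.553  0.1674 0.086 ]
```

Request:
send_rows(plan=[[0.1, 3.0, 0.3, 0, 1], [0.1, 3.0, 0.3, 0, 1], [0, 3.0, 0.1, 0, 1], [0, 2.0, 0, 0, 1], [0, 0.7, 0, 0, 1], [0, 0, 0, 0, 1]])

```text
clock: 5.3
tcp_pos: [0.5948, 0.1536, 0.1087]
orientation: [-1.568, 0.111, -0.111]
contact_force: [-0.0, 0.3, 0.4]
grip_width: 0.0852
```

```bash
python3 -c "
from h import *
st([.596,.1555,.108])
im,_,_=cam('side'); cv2.imwrite('pics/s2c.png',cv2.resize(im[200:340,200:400,::-1],None,fx=4,fy=4))
"
```

```text
t 5.3 tcp [0.5948 0.1536 0.1087] yaw -0.1414 F [-0.   0.3  0.4] w 0.0852 q [ 0.08  0.61 -0.59  1.79  0.43  0.88 -0.85]
tool delta cm [0.09 0.07 0.21]
```

View pics/s2c.png

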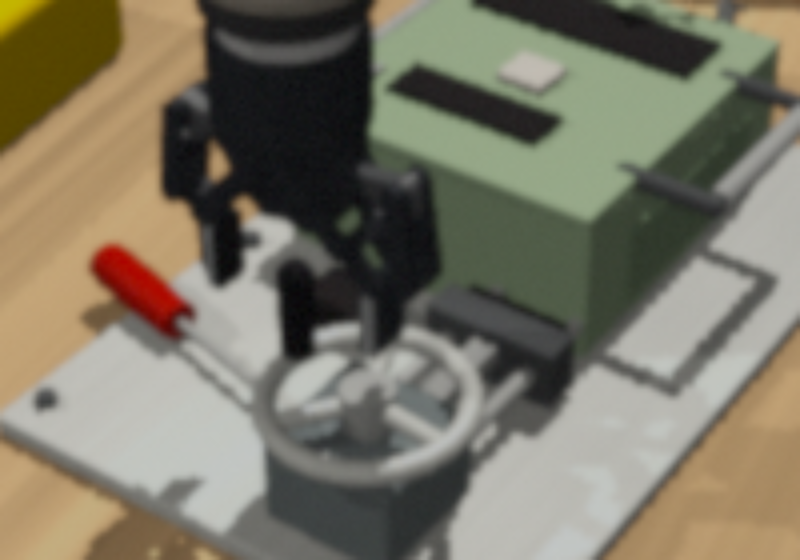

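```bash
python3 -c "
from h import *
_,K,T=cam('side')
for P in ([.5948,.1536,.107],[.596,.1555,.107],[.595,.16,.107],[.595,.1525,.138],[.595,.1555,.138],[.595,.16,.138]): print(P,((proj(K,T,P)-200)*4).round(0))
"
```

```text
[0.5948, 0.1536, 0.107] [303. 313.]
[0.596, 0.1555, 0.107] [299. 314.]
[0.595, 0.16, 0.107] [296. 320.]
[0.595, 0.1525, 0.138] [301. 260.]
[0.595, 0.1555, 0.138] [298. 264.]
[0.595, 0.16, 0.138] [294. 269.]
```

Request:
send_rows(plan=[[0.1, 0, 0.35, 0, 1], [0, 0, 0, 0, 0.4], [0, 0, 0, 0, 0], [0, 0, 0, 0, 0], [0, 0, 0, 0, 0], [0, 0, 0, 0, 0]], force=40)

```text
clock: 6.15
tcp_pos: [0.5969, 0.1569, 0.1086]
orientation: [-1.568, 0.11, -0.113]
contact_force: [4.2, -0.9, -0.3]
grip_width: 0.0177
```

```bash
python3 -c "
from h import *
st()
im,_,_=cam('side'); cv2.imwrite('pics/s3c.png',cv2.resize(im[200:340,200:400,::-1],None,fx=4,fy=4))
"
```

```text
t 6.15 tcp [0.5969 0.1569 0.1086] yaw -0.1415 F [ 4.2 -0.9 -0.3] w 0.0177 q [ 0.08  0.61 -0.59  1.78  0.43  0.88 -0.85]
```

View pics/s3c.png

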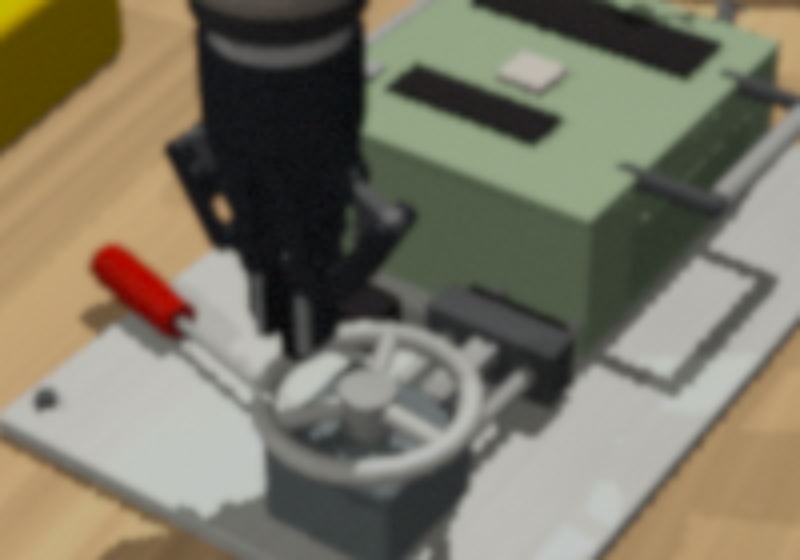

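```bash
python3 -c "
from h import *
_,K,T=cam('top')
wc=np.array([.5525,.1665,0])
for z in (.04,.05,.06):
  P=unproj(K,T,(215+690/8,215+290/8),z)-wc; print(z,'jig y pad',.165+P@ey)
phi=np.radians(-4-12*np.arange(13)); p=np.c_[np.cos(phi),np.sin(phi)]*4.6; print(np.diff(p,axis=0).round(2).tolist())
"
```

```text
0.04 jig y pad 0.025784442251186562
0.05 jig y pad 0.025482511863093943
0.06 jig y pad 0.025180581475001268
[[-0.17, -0.95], [-0.36, -0.89], [-0.54, -0.8], [-0.69, -0.67], [-0.82, -0.51], [-0.9, -0.33], [-0.95, -0.13], [-0.96, 0.07], [-0.92, 0.27], [-0.85, 0.45], [-0.74, 0.62], [-0.59, 0.76]]
```

Request:
send_rows(plan=[[-0.17, 0, -0.95, 0, 0], [-0.36, 0, -0.89, 0, 0], [-0.54, 0, -0.8, 0, 0], [-0.69, 0, -0.67, 0, 0], [-0.82, 0, -0.51, 0, 0], [-0.9, 0, -0.33, 0, 0]])

```text
clock: 7.0
tcp_pos: [0.5547, 0.1226, 0.1085]
orientation: [-1.566, 0.109, -0.11]
contact_force: [1.3, 8.4, -0.1]
grip_width: 0.0173
```

```bash
python3 -c "
from h import *
o,p,R=st()
d=p-np.array([.5525,.1665,0]); print(d[:2]@ex[:2],d[:2]@ey[:2],np.hypot(*d[:2]),np.degrees(np.arctan2(d@ey,d@ex)))
"
```

```text
t 7.0 tcp [0.5547 0.1226 0.1085] yaw -0.1396 F [ 1.3  8.4 -0.1] w 0.0173 q [ 0.14  0.54 -0.61  1.9   0.41  0.83 -0.82]
0.008384134205594 -0.043141468408003134 0.043948606380363686 -79.00219829837661
```

Request:
send_rows(plan=[[-0.95, 0, 0.05, 0, 0], [-0.96, 0, 0.17, 0, 0], [-0.92, 0, 0.32, 0, 0], [-0.85, 0, 0.45, 0, 0], [-0.74, 0, 0.62, 0, 0], [-0.59, 0, 0.76, 0, 0]])

```text
clock: 7.75
tcp_pos: [0.5096, 0.152, 0.1084]
orientation: [-1.568, 0.11, -0.112]
contact_force: [6.7, -0.0, 1.7]
grip_width: 0.0178
```

```bash
python3 -c "
from h import *
o,p,R=st()
from scipy.optimize import least_squares
P=np.array([[.5969,.1569],[.5547,.1226],p[:2]])
s=least_squares(lambda c:np.hypot(*(P-c).T)-.046,[.5525,.1665]);print(s.x,s.fun)
d=p[:2]-s.x; print(np.hypot(*d),np.degrees(np.arctan2(d@ey[:2],d@ex[:2])))
"
```

```text
t 7.75 tcp [0.5096 0.152  0.1084] yaw -0.1411 F [ 6.7 -0.   1.7] w 0.0178 q [ 0.09  0.5  -0.63  1.98  0.41  0.79 -0.91]
[0.55242514 0.16855772] [-2.26634908e-05  1.39859911e-05 -2.27680186e-05]
0.04597723198138859 -150.75102707274712
```

```bash
python3 -c "
from h import *
phi=np.radians(-151-10*np.arange(16)); p=np.c_[np.cos(phi),np.sin(phi)]*4.6; print(np.diff(p,axis=0).round(2).tolist())
"
```

```text
[[-0.33, 0.73], [-0.19, 0.78], [-0.06, 0.8], [0.08, 0.8], [0.22, 0.77], [0.35, 0.72], [0.47, 0.65], [0.58, 0.56], [0.66, 0.45], [0.73, 0.33], [0.78, 0.19], [0.8, 0.06], [0.8, -0.08], [0.77, -0.22], [0.72, -0.35]]
```

Request:
send_rows(plan=[[-0.2, 0, 0.73, 0, 0], [-0.19, 0, 0.78, 0, 0], [-0.06, 0, 0.8, 0, 0], [0.08, 0, 0.8, 0, 0], [0, 0, 0, 0, 0]])

```text
clock: 8.38
tcp_pos: [0.5092, 0.1842, 0.1084]
orientation: [-1.568, 0.11, -0.109]
contact_force: [0.6, 1.7, 6.6]
grip_width: 0.0177
```

```bash
cat >> h.py <<'E'
def ang():
    o,p,R=st(); d=p[:2]-np.array([.5524,.1686]); F=np.array(o["contact_force"])[:2]
    a=np.arctan2(d[1],d[0]); rad=np.array([np.cos(a),np.sin(a)]); tan=np.array([np.sin(a),-np.cos(a)])
    print("r",np.hypot(*d).round(4),"jig deg",np.degrees(a-YAW).round(1),"Frad(out+)",(F@rad).round(1),"Ftan(cw+)",(F@tan).round(1))
E
python3 -c "
from h import *
ang()
im,_,_=cam('side'); cv2.imwrite('pics/s4c.png',cv2.resize(im[200:340,200:400,::-1],None,fx=4,fy=4))
"
```

```text
t 8.375 tcp [0.5092 0.1842 0.1084] yaw -0.1395 F [0.6 1.7 6.6] w 0.0177 q [ 0.03  0.51 -0.63  1.96  0.41  0.8  -0.97]
r 0.0459 jig deg 168.2 Frad(out+) 0.1 Ftan(cw+) 1.8
```

View pics/s4c.png

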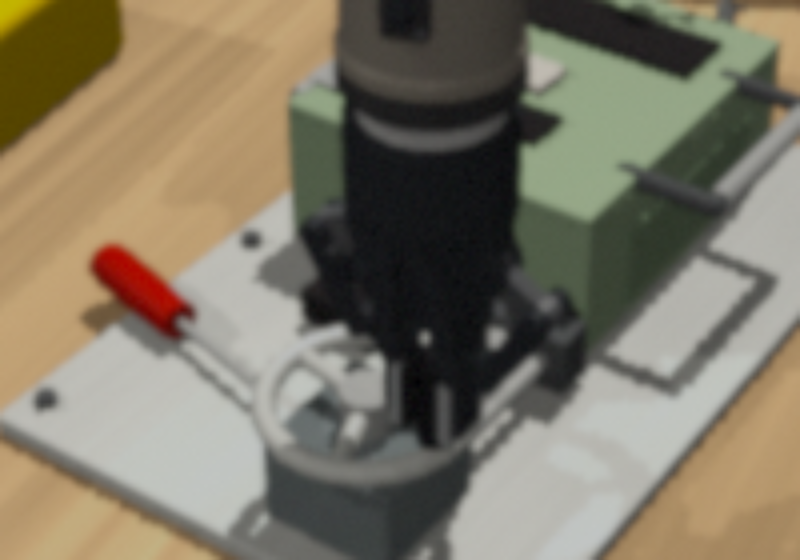

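```bash
python3 -c "
from h import *
phi=np.radians(168-8*np.arange(16)); p=np.c_[np.cos(phi),np.sin(phi)]*4.6; print(np.diff(p,axis=0).round(2).tolist())
"
```

```text
[[0.18, 0.62], [0.26, 0.59], [0.34, 0.54], [0.41, 0.49], [0.48, 0.43], [0.53, 0.36], [0.58, 0.28], [0.61, 0.2], [0.63, 0.11], [0.64, 0.02], [0.64, -0.07], [0.62, -0.16], [0.6, -0.24], [0.56, -0.32], [0.51, -0.4]]
```

Request:
send_rows(plan=[[0.18, -0.05, 0.61, 0, 0], [0.26, 0, 0.58, 0, 0], [0, 0, 0, 0, 0]])

```text
clock: 8.8
tcp_pos: [0.5148, 0.195, 0.1085]
orientation: [-1.568, 0.111, -0.108]
contact_force: [-0.4, 2.4, 4.5]
grip_width: 0.0177
```

```bash
python3 -c "
from h import *
ang()"
```

```text
t 8.8 tcp [0.5148 0.195  0.1085] yaw -0.1397 F [-0.4  2.4  4.5] w 0.0177 q [ 0.01  0.52 -0.63  1.94  0.41  0.81 -0.98]
r 0.0459 jig deg 153.0 Frad(out+) 1.7 Ftan(cw+) 1.7
```

Request:
send_rows(plan=[[0.34, 0, 0.54, 0, 0], [0.41, 0, 0.49, 0, 0], [0, 0, 0, 0, 0]])

```text
clock: 9.18
tcp_pos: [0.5236, 0.2044, 0.1085]
orientation: [-1.567, 0.111, -0.108]
contact_force: [-2.6, 3.4, 3.7]
grip_width: 0.0176
```

```bash
python3 -c "
from h import *
ang()"
```

```text
t 9.175 tcp [0.5236 0.2044 0.1085] yaw -0.1396 F [-2.6  3.4  3.7] w 0.0176 q [-0.    0.54 -0.62  1.91  0.42  0.82 -0.99]
r 0.0459 jig deg 136.8 Frad(out+) 4.3 Ftan(cw+) 0.1
```

Request:
send_rows(plan=[[0.44, 0, 0.47, 0, 0], [0.5, 0, 0.4, 0, 0], [0, 0, 0, 0, 0]])

```text
clock: 9.55
tcp_pos: [0.5353, 0.2113, 0.1085]
orientation: [-1.567, 0.111, -0.11]
contact_force: [-1.9, 5.0, 1.7]
grip_width: 0.0178
```

```bash
python3 -c "
from h import *
ang()
im,_,_=cam('side'); cv2.imwrite('pics/s5c.png',cv2.resize(im[200:340,200:400,::-1],None,fx=4,fy=4))
im,_,_=cam('top'); cv2.imwrite('pics/t5c.png',cv2.resize(im[180:290,200:320,::-1],None,fx=5,fy=5))
"
```

```text
t 9.55 tcp [0.5353 0.2113 0.1085] yaw -0.1404 F [-1.9  5.   1.7] w 0.0178 q [-0.01  0.56 -0.62  1.88  0.42  0.84 -0.99]
r 0.046 jig deg 120.0 Frad(out+) 5.3 Ftan(cw+) 0.1
```

View pics/s5c.png

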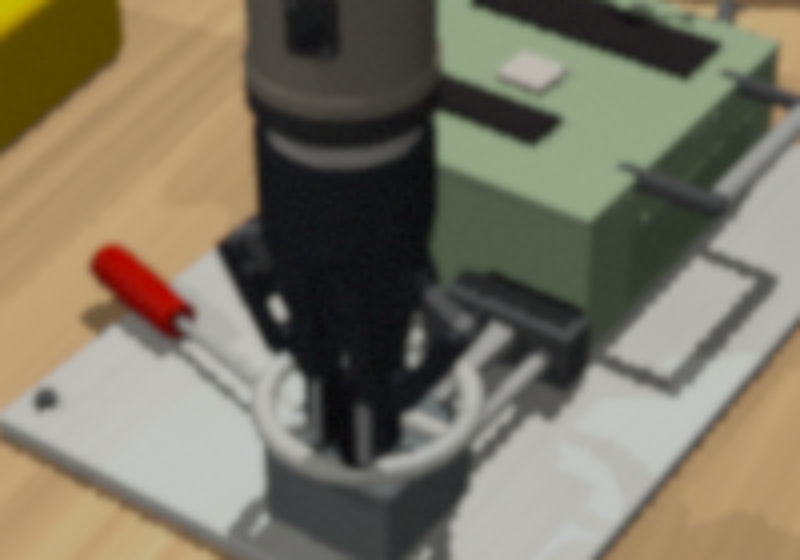

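View pics/t5c.png

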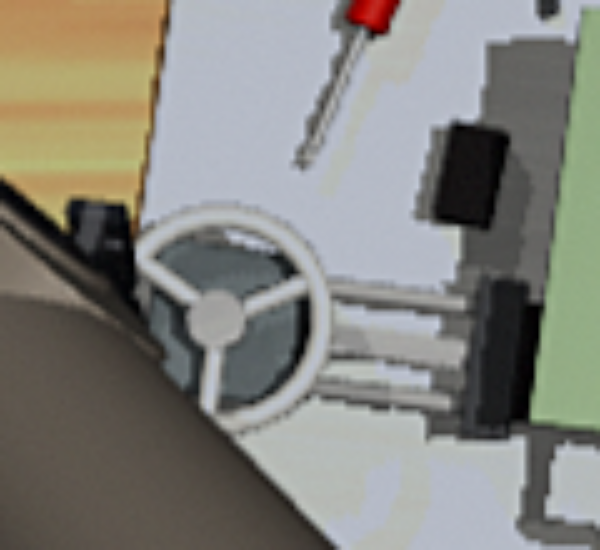

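Request:
send_rows(plan=[[0.56, 0, 0.34, 0, 0], [0.3, 0, 0.14, 0, 0], [0, 0, 0, 0, 0]])

```text
clock: 10.02
tcp_pos: [0.5449, 0.214, 0.1086]
orientation: [-1.567, 0.111, -0.111]
contact_force: [-0.3, 3.9, -0.8]
grip_width: 0.0177
```

```bash
python3 -c "
from h import *
ang()"
```

```text
t 10.025 tcp [0.5449 0.214  0.1086] yaw -0.1411 F [-0.3  3.9 -0.8] w 0.0177 q [-0.02  0.57 -0.61  1.86  0.43  0.85 -0.98]
r 0.0461 jig deg 107.4 Frad(out+) 3.9 Ftan(cw+) 0.3
```

Request:
send_rows(plan=[[0.6, 0, 0.23, 0, 0], [0, 0, 0, 0, 0]])

```text
clock: 10.28
tcp_pos: [0.5517, 0.2148, 0.1086]
orientation: [-1.568, 0.111, -0.112]
contact_force: [1.7, 0.5, -1.9]
grip_width: 0.0176
```

```bash
python3 -c "
from h import *
ang()"
```

```text
t 10.275 tcp [0.5517 0.2148 0.1086] yaw -0.1418 F [ 1.7  0.5 -1.9] w 0.0176 q [-0.02  0.58 -0.61  1.84  0.43  0.86 -0.98]
r 0.0462 jig deg 98.9 Frad(out+) 0.5 Ftan(cw+) 1.7
```

Request:
send_rows(plan=[[0.63, 0, 0.12, 0, 0], [0, 0, 0, 0, 0]])

```text
clock: 10.52
tcp_pos: [0.5583, 0.2145, 0.1086]
orientation: [-1.569, 0.111, -0.112]
contact_force: [1.2, -0.9, -1.0]
grip_width: 0.0173
```

```bash
python3 -c "
from h import *
ang()"
```

```text
t 10.525 tcp [0.5583 0.2145 0.1086] yaw -0.1422 F [ 1.2 -0.9 -1. ] w 0.0173 q [-0.02  0.59 -0.61  1.83  0.43  0.86 -0.97]
r 0.0463 jig deg 90.8 Frad(out+) -0.8 Ftan(cw+) 1.3
```

Request:
send_rows(plan=[[0.64, 0, 0.02, 0, 0], [0, 0, 0, 0, 0]])

```text
clock: 10.78
tcp_pos: [0.5644, 0.2133, 0.1085]
orientation: [-1.57, 0.112, -0.112]
contact_force: [-0.4, -3.6, -0.6]
grip_width: 0.0174
```

```bash
python3 -c "
from h import *
ang()"
```

```text
t 10.775 tcp [0.5644 0.2133 0.1085] yaw -0.1424 F [-0.4 -3.6 -0.6] w 0.0174 q [-0.02  0.59 -0.6   1.81  0.43  0.87 -0.97]
r 0.0463 jig deg 83.0 Frad(out+) -3.6 Ftan(cw+) 0.5
```

Request:
send_rows(plan=[[0.64, 0, -0.08, 0, 0], [0, 0, 0, 0, 0]])

```text
clock: 11.02
tcp_pos: [0.5662, 0.213, 0.1084]
orientation: [-1.571, 0.115, -0.105]
contact_force: [-13.1, -5.5, 10.4]
grip_width: 0.0177
```

```bash
python3 -c "
from h import *
ang()
im,_,_=cam('side'); cv2.imwrite('pics/s6c.png',cv2.resize(im[220:320,280:400,::-1],None,fx=6,fy=6))
im,_,_=cam('top'); cv2.imwrite('pics/t6c.png',cv2.resize(im[180:290,200:320,::-1],None,fx=5,fy=5))
"
```

```text
t 11.025 tcp [0.5662 0.213  0.1084] yaw -0.1399 F [-13.1  -5.5  10.4] w 0.0177 q [-0.02  0.6  -0.61  1.8   0.43  0.88 -0.96]
r 0.0465 jig deg 80.8 Frad(out+) -9.1 Ftan(cw+) -10.9
```

View pics/s6c.png

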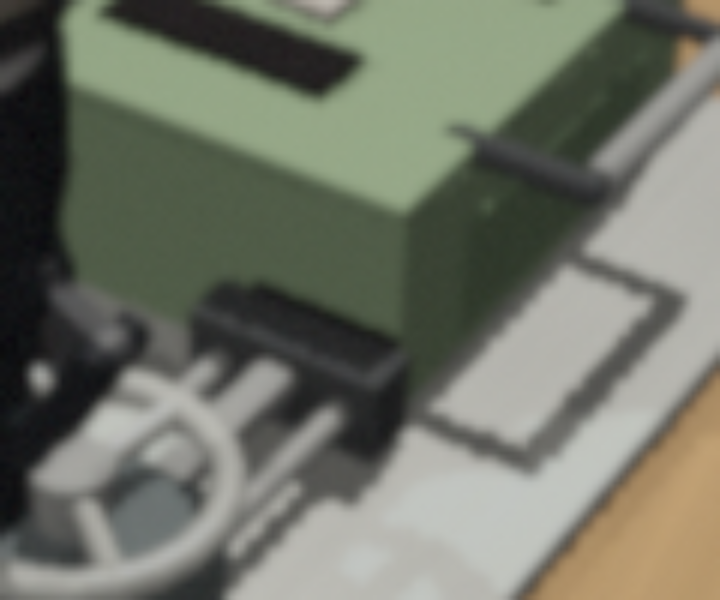

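View pics/t6c.png

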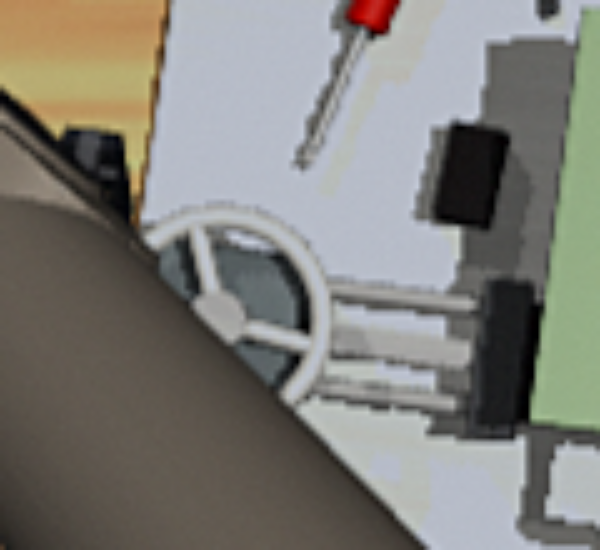

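Request:
send_rows(plan=[[-0.25, 0, -0.15, 0, 0], [0, 0, 0, 0, 0]])

```text
clock: 11.38
tcp_pos: [0.566, 0.2128, 0.1086]
orientation: [-1.568, 0.111, -0.109]
contact_force: [-5.0, -0.1, -0.3]
grip_width: 0.0178
```

```bash
python3 -c "
from h import *
ang()"
```

```text
t 11.375 tcp [0.566  0.2128 0.1086] yaw -0.14 F [-5.  -0.1 -0.3] w 0.0178 q [-0.01  0.6  -0.61  1.81  0.43  0.87 -0.96]
r 0.0463 jig deg 81.0 Frad(out+) -1.6 Ftan(cw+) -4.7
```

Request:
send_rows(plan=[[0, 0, 0, 0, 0.4], [0, 0, 0, 0, 0.7], [0, 0, 0, 0, 0.8], [0, -3, 0, 0, 0.8], [0, -5, 0, 0, 0.6], [0, -5, 0, 0, 0.5]])

```text
clock: 12.12
tcp_pos: [0.5673, 0.2121, 0.2402]
orientation: [-1.568, 0.111, -0.111]
contact_force: [0.8, -0.0, 0.7]
grip_width: 0.0425
```

```bash
python3 -c "
from h import *
st([.441,-.087,.22])"
```

```text
t 12.125 tcp [0.5673 0.2121 0.2402] yaw -0.141 F [ 0.8 -0.   0.7] w 0.0425 q [ 0.05  0.45 -0.68  1.7   0.31  1.1  -0.86]
tool delta cm [ -8.3    2.01 -31.38]
```

Request:
send_rows(plan=[[-1, 0, -4, 0, 0.5], [-1, 0, -4, 0, 0.5], [-1, 0, -4, 0, 0.5], [-1, 0, -4, 0, 0.5], [-1, 0, -4, 0, 0.5], [-1, 0, -4, 0, 0.5], [-1, 0, -4, 0, 0.5], [-1.3, 1.0, -3.4, 0, 0.5], [0, 0, 0, 0, 0.5]])

```text
clock: 13.25
tcp_pos: [0.4393, -0.0898, 0.2282]
orientation: [-1.569, 0.116, -0.113]
contact_force: [-0.3, 0.9, 0.3]
grip_width: 0.0427
```

```bash
python3 -c "
from h import *
st([.441,-.087,.104])
for c in ('side','top'):
    im,_,_=cam(c); cv2.imwrite(f'pics/{c}7.png',im[:,:,::-1])
    print([(d['rect'],d['p']) for d in r.recognise(c,'bar')],[(d['rect'],d['p']) for d in r.recognise(c,'carriage')])
a=cv2.imread('pics/side7.png')[130:330,230:430];b=cv2.imread('pics/top7.png')[160:320,210:450]
cv2.imwrite('pics/s7c.png',cv2.resize(a,None,fx=3,fy=3));cv2.imwrite('pics/t7c.png',cv2.resize(b,None,fx=3.3,fy=3.3))
"
```

```text
t 13.25 tcp [ 0.4393 -0.0898  0.2282] yaw -0.1459 F [-0.3  0.9  0.3] w 0.0427 q [ 0.63  0.17 -0.62  2.06  0.12  0.95 -0.2 ]
tool delta cm [ 0.14 12.42  0.32]
[([382.5, 226.8, 406.7, 250.1], 0.65), ([362.1, 174.4, 416.6, 200.1], 0.49)] [([306.7, 265.8, 348.7, 300.4], 0.87)]
[] [([265.3, 235.4, 309.2, 271.5], 0.63), ([218.1, 222.1, 265.1, 267.0], 0.35)]
```

View pics/s7c.png

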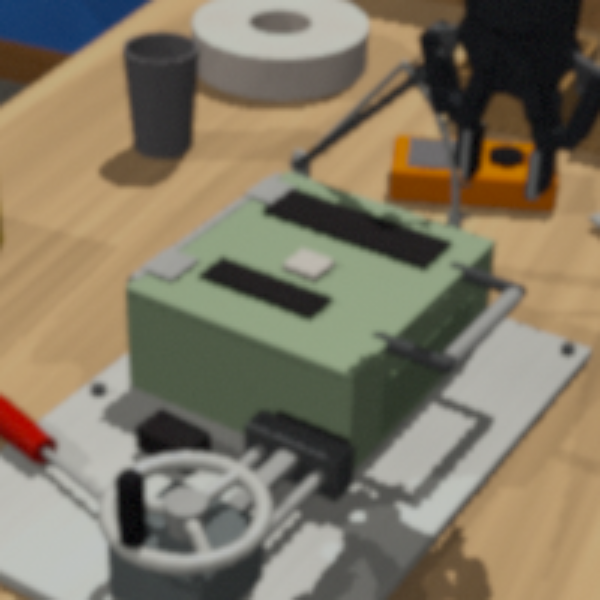

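View pics/t7c.png

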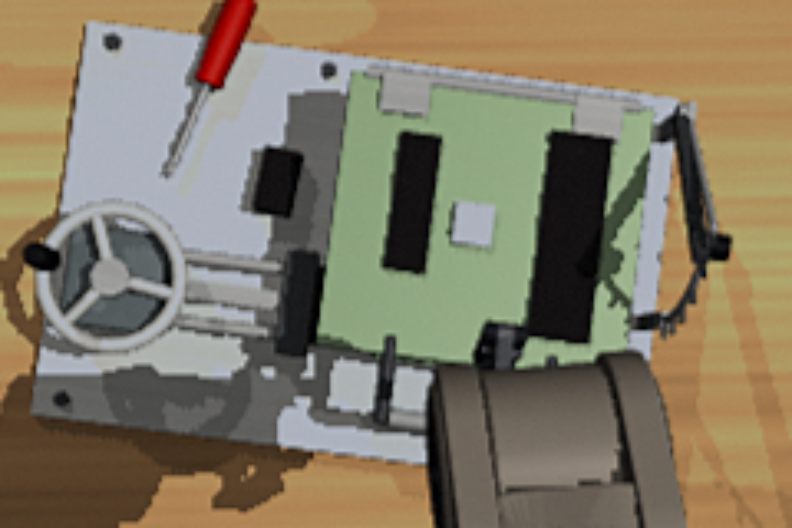

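```bash
python3 -c "
from h import *
_,K,T=cam('side')
for p in ((392.3,238.7),(394.6,238.4)):
  P=unproj(K,T,p,.102); print(P, (P-np.array([.441,-.087,0]))@ex)
print(proj(K,T,[.441,-.087,.102]), (proj(K,T,[.441,-.087,.102])-[230,130])*3)
for s in (-.052,.052): print((proj(K,T,np.array([.441,-.087,.102])+s*ey)-[230,130])*3)
"
```

```text
[ 0.43751618 -0.08377789  0.102     ] -0.0039020646907504185
[ 0.43335692 -0.08714931  0.102     ] -0.00754624816452325
[391.25260932 237.56030964] [483.75782796 322.68092893]
[514.70556544 290.84181274]
[450.68347266 356.70791529]
```

Request:
send_rows(plan=[[0.1, 3, 0.15, 0, 0.5], [0.05, 3, 0.1, 0, 0.5], [0, 1, 0.1, 0, 0.5], [0, 0, 0, 0, 0.5]])

```text
clock: 14.1
tcp_pos: [0.443, -0.0833, 0.1587]
orientation: [-1.568, 0.11, -0.109]
contact_force: [-0.2, -0.3, -0.3]
grip_width: 0.0427
```

```bash
python3 -c "
from h import *
st([.441,-.087,.104])
im,_,_=cam('side'); cv2.imwrite('pics/s8c.png',cv2.resize(im[150:300,330:450,::-1],None,fx=5,fy=5))
"
```

```text
t 14.1 tcp [ 0.443  -0.0833  0.1587] yaw -0.1399 F [-0.2 -0.3 -0.3] w 0.0427 q [ 0.57  0.28 -0.6   2.12  0.22  0.8  -0.3 ]
tool delta cm [-0.14  5.47 -0.4 ]
```

View pics/s8c.png

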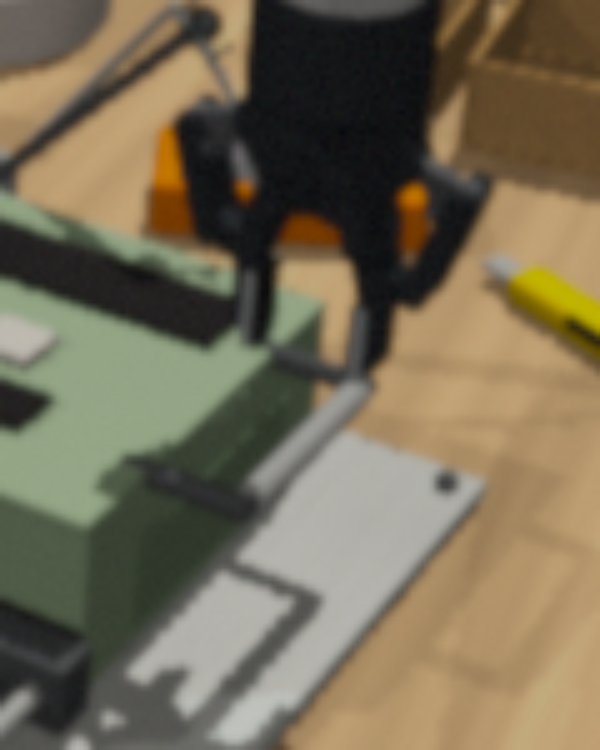

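Request:
send_rows(plan=[[-0.35, 1, -0.4, 0, 0.42], [0, 1, 0, 0, 0.42], [0, 1, 0, 0, 0.42], [0, 0.5, 0, 0, 0.42]])

```text
clock: 14.65
tcp_pos: [0.4385, -0.0872, 0.123]
orientation: [-1.568, 0.111, -0.11]
contact_force: [-0.6, 0.1, -0.3]
grip_width: 0.0356
```

```bash
python3 -c "
from h import *
st([.439,-.087,.104])
im,_,_=cam('side'); cv2.imwrite('pics/s9c.png',cv2.resize(im[150:300,330:450,::-1],None,fx=5,fy=5))
"
```

```text
t 14.65 tcp [ 0.4385 -0.0872  0.123 ] yaw -0.1409 F [-0.6  0.1 -0.3] w 0.0356 q [ 0.55  0.34 -0.57  2.16  0.28  0.72 -0.35]
tool delta cm [0.04 1.9  0.03]
```

View pics/s9c.png

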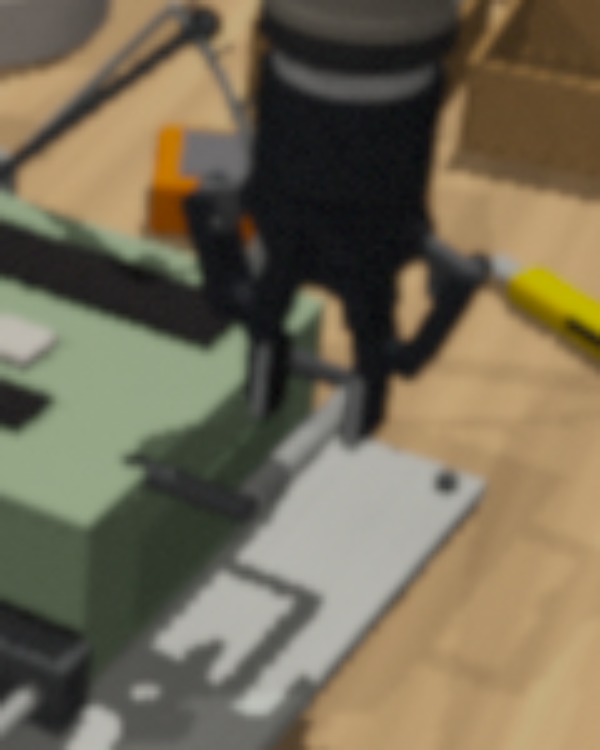

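Request:
send_rows(plan=[[0, 1.2, 0, 0, 0.42], [0, 1.1, 0, 0, 0.42], [0, 0, 0, 0, 0.2], [0, 0, 0, 0, 0], [0, 0, 0, 0, 0], [0, 0, 0, 0, 0]], force=60)

```text
clock: 15.45
tcp_pos: [0.4392, -0.0872, 0.1009]
orientation: [-1.568, 0.11, -0.111]
contact_force: [1.4, 0.2, -3.3]
grip_width: 0.0121
```

```bash
python3 -c "
from h import *
st([.439,-.087,.104])
im,_,_=cam('side'); cv2.imwrite('pics/s10c.png',cv2.resize(im[150:300,330:450,::-1],None,fx=5,fy=5))
"
```

```text
t 15.45 tcp [ 0.4392 -0.0872  0.1009] yaw -0.1409 F [ 1.4  0.2 -3.3] w 0.0121 q [ 0.53  0.37 -0.55  2.18  0.32  0.67 -0.38]
tool delta cm [-0.02 -0.31  0.02]
```

View pics/s10c.png

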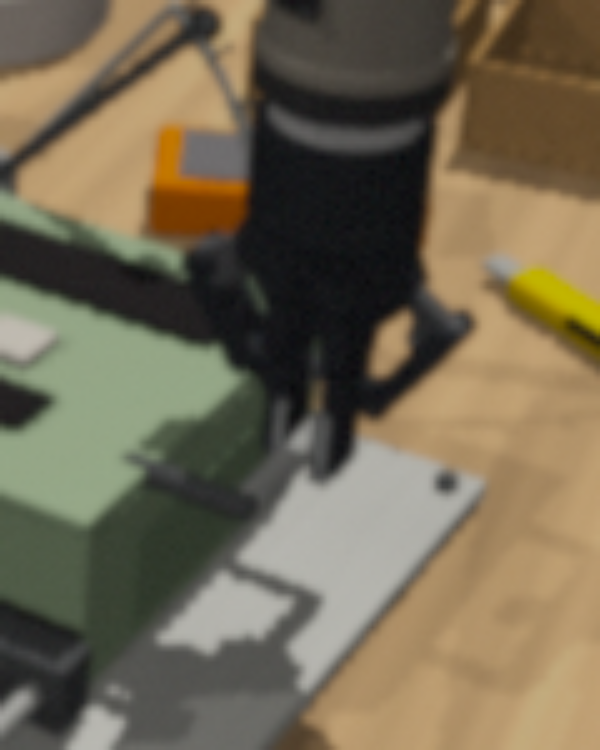

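```bash
python3 -c "
from h import *
t=np.arange(0,.661,.055); p=np.c_[24.5*(1-np.cos(t)),-24.5*np.sin(t)]; print(t[-1],np.diff(p,axis=0).round(2).tolist())
"
```

```text
0.66 [[0.04, -1.35], [0.11, -1.34], [0.18, -1.33], [0.26, -1.32], [0.33, -1.31], [0.4, -1.29], [0.47, -1.26], [0.54, -1.23], [0.61, -1.2], [0.67, -1.17], [0.74, -1.13], [0.8, -1.09]]
```

Request:
send_rows(plan=[[0.04, -1.35, 0, 0, 0], [0.11, -1.34, 0, 0, 0], [0.18, -1.33, 0, 0, 0], [0.26, -1.32, 0, 0, 0], [0.33, -1.31, 0, 0, 0], [0.4, -1.29, 0, 0, 0]])

```text
clock: 16.25
tcp_pos: [0.4524, -0.0892, 0.1811]
orientation: [-1.568, 0.11, -0.111]
contact_force: [6.1, -1.1, -6.4]
grip_width: 0.0121
```

```bash
cat >> h.py <<'E'
def lid():
    o,p,R=st(); b=np.array([.4392,-.0872,.1009]); d=p-b
    x=d@ex; y=d@ey; z=d[2]
    print("dx",x.round(4),"dy",y.round(4),"dz",z.round(4),"theta sin",np.arcsin(z/.245).round(4),"theta atan",np.arctan2(z,.245-x).round(4),"r",np.hypot(z,.245-x).round(4))
E
python3 -c "
from h import *
lid()"
```

```text
t 16.25 tcp [ 0.4524 -0.0892  0.1811] yaw -0.1409 F [ 6.1 -1.1 -6.4] w 0.0121 q [ 0.59  0.26 -0.61  2.08  0.2   0.85 -0.27]
dx 0.0134 dy -0.0001 dz 0.0802 theta sin 0.3335 theta atan 0.3334 r 0.2451
```

Request:
send_rows(plan=[[0.5, -1.26, 0, 0, 0], [0.58, -1.23, 0, 0, 0], [0.64, -1.2, 0, 0, 0], [0.67, -1.17, 0, 0, 0], [0.74, -1.13, 0, 0, 0], [0.8, -1.09, 0, 0, 0], [0, 0, 0, 0, 0]])

```text
clock: 17.12
tcp_pos: [0.4906, -0.0948, 0.2517]
orientation: [-1.568, 0.112, -0.11]
contact_force: [-5.8, 0.8, -1.9]
grip_width: 0.0125
```

```bash
python3 -c "
from h import *
lid()
for c in ('side','top'):
    im,_,_=cam(c); cv2.imwrite(f'pics/{c}11.png',im[:,:,::-1])
a=cv2.imread('pics/side11.png')[90:330,240:440];b=cv2.imread('pics/top11.png')[160:320,210:450]
cv2.imwrite('pics/s11c.png',cv2.resize(a,None,fx=2.5,fy=2.5,interpolation=2));cv2.imwrite('pics/t11c.png',cv2.resize(b,None,fx=3.3,fy=3.3,interpolation=2))
cv2.imwrite('pics/s11z.png',cv2.resize(a[20:140,60:160],None,fx=5,fy=5,interpolation=2))
"
```

```text
t 17.125 tcp [ 0.4906 -0.0948  0.2517] yaw -0.1411 F [-5.8  0.8 -1.9] w 0.0125 q [ 0.6   0.24 -0.61  1.92  0.16  1.03 -0.22]
dx 0.052 dy -0.0003 dz 0.1508 theta sin 0.6633 theta atan 0.6634 r 0.245
```

View pics/s11c.png

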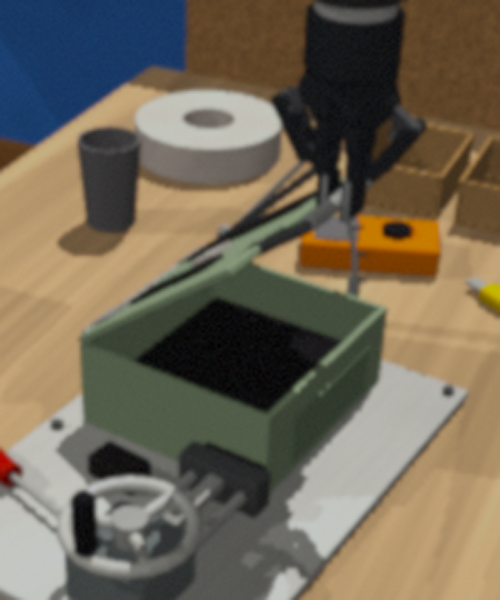

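View pics/t11c.png

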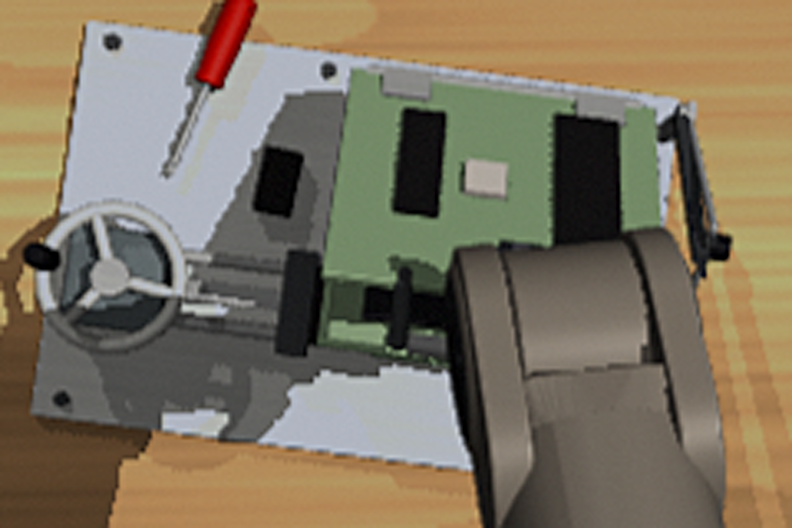

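```bash
python3 - <<'E'
from h import *
_,K,T=cam("side"); _,Kt,Tt=cam("top")
hm=np.array([.4392,-.0872,.102])+.245*ex   # hinge mid, jig y -.10
def plane(K,T,uv,yj):
    n=ey; o=T[:3,3]; d=T[:3,:3]@np.linalg.inv(K)@np.array([uv[0],uv[1],1.])
    P0=hm+ey*(yj+.10); s=((P0-o)@n)/(d@n); P=o+d*s-hm; return -P@ex,P[2]
a=cv2.cvtColor(cv2.imread("pics/side0.png"),cv2.COLOR_BGR2GRAY).astype(float)
# line guess px: (331,184)->(367,157)
pts=[]
for u in range(334,364):
    v0=184.4+(u-330.2)*(156-184.4)/(368.5-330.2)
    vs=np.arange(int(v0)-4,int(v0)+6); col=a[vs,u]; w=np.clip(85-col,0,None)
    if w.sum()>0: pts.append((u+.0,(w*vs).sum()/w.sum(),w.sum()))
pts=np.array(pts); print(pts[:,:2].round(1).tolist())
l=np.polyfit(pts[:,0],pts[:,1],1); res=pts[:,1]-np.polyval(l,pts[:,0]); k=abs(res)<.8; l=np.polyfit(pts[k,0],pts[k,1],1); print("slope",l,"n",k.sum(),"rms",res[k].std())
for yj in (-.23,-.236,-.242):
    A=plane(K,T,(336,np.polyval(l,336)),yj);B=plane(K,T,(362,np.polyval(l,362)),yj)
    print(yj,"theta",np.arctan2(B[1]-A[1],B[0]-A[0]),A,B, "from hinge",np.arctan2(B[1],B[0]))
# predicted hinge
P=hm-.136*ey; print("hinge px",proj(K,T,P),"hinge top",proj(Kt,Tt,P))
for th in (.7,.75,.8,.85): print(th,"tip side",proj(K,T,P+.165*(-np.cos(th)*ex+np.sin(th)*ez)).round(1),"top",proj(Kt,Tt,P+.165*(-np.cos(th)*ex+np.sin(th)*ez)).round(1))
E
```

```text
[[334.0, 180.8], [335.0, 180.0], [336.0, 179.2], [337.0, 178.5], [338.0, 177.6], [339.0, 176.8], [340.0, 176.0], [341.0, 175.3], [342.0, 174.4], [343.0, 173.6], [344.0, 172.7], [345.0, 172.0], [346.0, 171.1], [347.0, 170.4], [348.0, 169.7], [349.0, 168.9], [350.0, 168.3], [351.0, 167.9], [352.0, 167.4], [353.0, 166.6], [354.0, 166.0], [355.0, 165.5], [356.0, 164.7], [357.0, 163.8], [358.0, 163.1], [359.0, 162.5], [360.0, 161.7], [361.0, 160.8], [362.0, 160.1], [363.0, 159.5]]
slope [ -0.72431591 422.2613286 ] n 30 rms 0.3010166864377298
-0.23 theta 0.7922328479013665 (np.float64(0.018763439295222728), np.float64(0.021512007479277936)) (np.float64(0.08971066163718258), np.float64(0.09343572281000066)) from hinge 0.8057346152679127
-0.236 theta 0.7922328479013662 (np.float64(0.01517760939375983), np.float64(0.017886357810370943)) (np.float64(0.08656031737247236), np.float64(0.09025155265127725)) from hinge 0.8062717572563761
-0.242 theta 0.7922328479013665 (np.float64(0.011591779492296934), np.float64(0.014260708141463838)) (np.float64(0.08340997310776194), np.float64(0.08706738249255362)) from hinge 0.8068488035337412
hinge px [330.81934231 183.48013346] hinge top [418.72698261 194.50145566]
0.7 tip side [377. 158.] top [423.8 244.1]
0.75 tip side [375.2 155.1] top [424.8 241.4]
0.8 tip side [373.2 152.2] top [425.7 238.6]
0.85 tip side [371.1 149.4] top [426.7 235.5]
```

```bash
python3 - <<'E'
import cv2
a=cv2.imread('pics/side11.png'); cv2.imwrite('pics/z11.png',cv2.resize(a[150:240,265:385],None,fx=6.5,fy=6.5,interpolation=2))
a=cv2.imread('pics/side0.png'); cv2.imwrite('pics/z0.png',cv2.resize(a[148:190,325:378],None,fx=14,fy=14,interpolation=cv2.INTER_NEAREST))
E
```

```text
(no output)
```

View pics/z11.png

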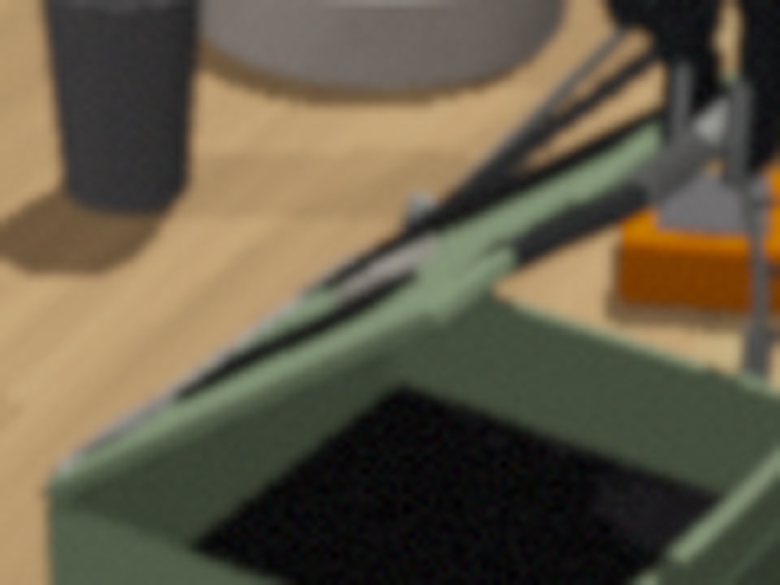

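View pics/z0.png

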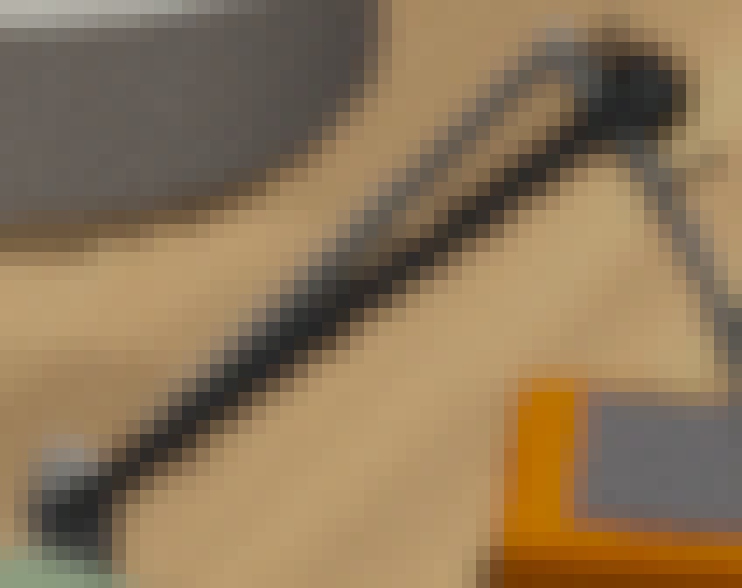

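```bash
cat > pt.py <<'E'
from h import *
hm=np.array([.4392,-.0872,.102])+.245*ex
def plane(K,T,uv,yj):
    o=T[:3,3]; d=T[:3,:3]@np.linalg.inv(K)@np.array([uv[0],uv[1],1.])
    P0=hm+ey*(yj+.10); s=((P0-o)@ey)/(d@ey); P=o+d*s-hm; return -P@ex,P[2]
def edge(a,us,f,dirn=1,thr=100):
    pts=[]
    for u in us:
        v=int(round(f(u)))
        while dirn*(v-f(u))<9:
            c,n=a[v,u],a[v+dirn,u]
            if c<thr<=n: pts.append((u,v+dirn*(thr-c)/(n-c))); break
            v+=dirn
    return np.array(pts)
def ang_line(K,T,pts,yj):
    l=np.polyfit(pts[:,0],pts[:,1],1); res=pts[:,1]-np.polyval(l,pts[:,0]); k=abs(res)<2*res.std()+.05
    l=np.polyfit(pts[k,0],pts[k,1],1); u0,u1=pts[0,0],pts[-1,0]
    A=plane(K,T,(u0,np.polyval(l,u0)),yj);B=plane(K,T,(u1,np.polyval(l,u1)),yj)
    return np.arctan2(B[1]-A[1],B[0]-A[0]),res[k].std(),k.sum(),A,B
E
python3 - <<'E'
from pt import *
_,K,T=cam("side")
a=cv2.cvtColor(cv2.imread("pics/side0.png"),cv2.COLOR_BGR2GRAY).astype(float)
f=lambda u:181+(u-334)*(157.5-181)/(366-334)
for thr in (70,85,100,115):
    p=edge(a,range(335,366),f,1,thr); print(thr,ang_line(K,T,p,-.236))
    print("  lo/hi", ang_line(K,T,p[:15],-.236)[0],ang_line(K,T,p[15:],-.236)[0])
E
```

```text
70 (np.float64(0.7990310422106703), np.float64(0.09843401761717395), np.int64(30), (np.float64(0.012426468501806138), np.float64(0.010436003361987342)), (np.float64(0.09452583996763862), np.float64(0.09480495794963716)))
  lo/hi 0.8037612895651941 0.7924365197459932
85 (np.float64(0.8010051644842038), np.float64(0.11761757463213257), np.int64(31), (np.float64(0.012476254413217173), np.float64(0.009078631808109291)), (np.float64(0.09459989942404692), np.float64(0.09380654065225878)))
  lo/hi 0.8053937109707752 0.7930780120529197
100 (np.float64(0.8017534896207051), np.float64(0.11114483310139867), np.int64(30), (np.float64(0.01251873154676741), np.float64(0.007920528016551395)), (np.float64(0.09467396480017314), np.float64(0.09280804354942494)))
  lo/hi 0.8084484962039084 0.793448615831999
115 (np.float64(0.8032260028336391), np.float64(0.11767073969732608), np.int64(30), (np.float64(0.012567729575796866), np.float64(0.006584637421891068)), (np.float64(0.0947522254230596), np.float64(0.0917529890920634)))
  lo/hi 0.8119772825914164 0.7944053151995247
```

Request:
send_rows(plan=[[0.7, -0.89, 0, 0, 0], [0.75, -0.85, 0, 0, 0], [0.75, -0.77, 0, 0, 0], [0, 0, 0, 0, 0], [0, 0, 0, 0, 0]])

```text
clock: 18.0
tcp_pos: [0.5127, -0.098, 0.2766]
orientation: [-1.568, 0.111, -0.111]
contact_force: [-5.9, -0.5, -1.8]
grip_width: 0.0118
```

```bash
python3 - <<'E'
from pt import *
lid()
im,K,T=cam('side'); cv2.imwrite('pics/side12.png',im[:,:,::-1]); a=im[:,:,::-1]
cv2.imwrite('pics/z12.png',cv2.resize(a[120:240,265:385],None,fx=5,fy=5,interpolation=2))
for yj in (-.1+.111,-.1-.111):
  P=hm+ey*(yj+.1)
  for th in (0.8,):
    for s in (0,.2):
      for n in (-.004,.004):
        Q=P+s*(-np.cos(th)*ex+np.sin(th)*ez)+n*(np.sin(th)*ex+np.cos(th)*ez); print(yj,s,n,((proj(K,T,Q)-[265,120])*5).round(1))
E
```

```text
t 18.0 tcp [ 0.5127 -0.098   0.2766] yaw -0.1413 F [-5.9 -0.5 -1.8] w 0.0118 q [ 0.59  0.25 -0.61  1.85  0.16  1.09 -0.22]
dx 0.0743 dy -0.0004 dz 0.1757 theta sin 0.7997 theta atan 0.7997 r 0.245
0.010999999999999996 0 -0.004 [ 41.5 536.6]
0.010999999999999996 0 0.004 [ 31.  522.2]
0.010999999999999996 0.2 -0.004 [308.5 340.5]
0.010999999999999996 0.2 0.004 [296.5 324. ]
-0.21100000000000002 0 -0.004 [307.6 342.6]
-0.21100000000000002 0 0.004 [298.5 329.9]
-0.21100000000000002 0.2 -0.004 [571.3 149.1]
-0.21100000000000002 0.2 0.004 [561.2 134.7]
```

View pics/z12.png

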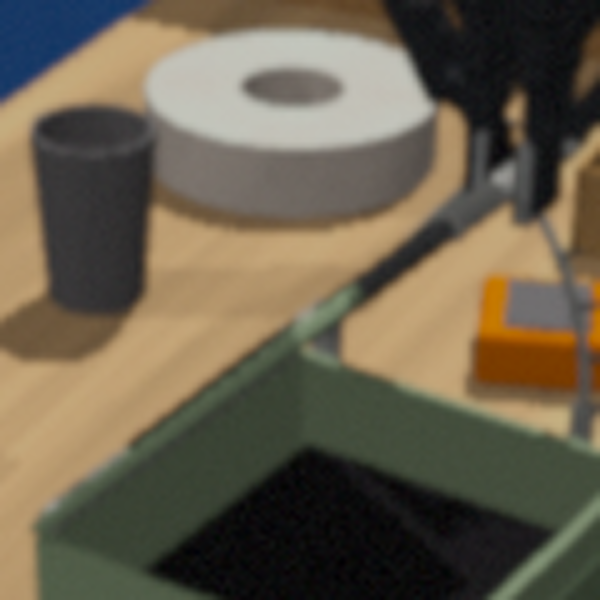

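```bash
python3 - <<'E'
from pt import *
_,K,T=cam('side')
a=cv2.cvtColor(cv2.imread("pics/side12.png"),cv2.COLOR_BGR2GRAY).astype(float)
# lid top edge: start in lid (z12 line (60,520)->(290,352)) go up
f=lambda u:120+(520+( (u-265)*5-60)*(352-520)/230)/5
for thr in (85,95,105):
    for yj in (.011,):
        p=edge(a,range(290,322),f,-1,thr); 
        if len(p)>5: print(thr,len(p),ang_line(K,T,p,yj))
# leg top/bottom edge: z12 (365,285)->(450,225) bottom edge, going down
g=lambda u:120+(283+((u-265)*5-375)*(-62)/85)/5
for thr in (85,100,110):
    p=edge(a,range(340,354),g,1,thr)
    if len(p)>5: print("leg",thr,len(p),ang_line(K,T,p,-.048))
E
```

```text
85 32 (np.float64(0.7983376851961644), np.float64(0.25629810656024615), np.int64(31), (np.float64(0.0507637285683233), np.float64(0.0541135738790247)), (np.float64(0.12892248068140266), np.float64(0.13432163114813178)))
95 32 (np.float64(0.7989620293472786), np.float64(0.20828202981844832), np.int64(31), (np.float64(0.05097517810992185), np.float64(0.06286086880559082)), (np.float64(0.12876691185375091), np.float64(0.14279206645474907)))
105 32 (np.float64(0.7991080056738772), np.float64(0.19723674925594112), np.int64(31), (np.float64(0.05099372713157903), np.float64(0.06362820914507626)), (np.float64(0.12875300269585666), np.float64(0.14354939440977826)))
leg 85 14 (np.float64(0.806667050678083), np.float64(0.0957228117248968), np.int64(14), (np.float64(0.13707984302075615), np.float64(0.13585860298265862)), (np.float64(0.16628448083094954), np.float64(0.1663327332140344)))
leg 100 14 (np.float64(0.8077958878068524), np.float64(0.08990061842933426), np.int64(14), (np.float64(0.13711569962992373), np.float64(0.13502646281512498)), (np.float64(0.16632929800699117), np.float64(0.16557890846398776)))
leg 110 14 (np.float64(0.8087708192493992), np.float64(0.0808341402692775), np.int64(14), (np.float64(0.1371407015637788), np.float64(0.13444623189229354)), (np.float64(0.16635989684176836), np.float64(0.16506423616610716)))
```

Request:
send_rows(plan=[[0, 0, 0, 0, 0], [0, 0, 0, 0, 0], [0, 0, 0, 0, 0]])

```text
clock: 18.48
tcp_pos: [0.5126, -0.098, 0.2765]
orientation: [-1.568, 0.111, -0.11]
contact_force: [-5.9, 0.5, -1.2]
grip_width: 0.0117
```

```bash
python3 - <<'E'
from pt import *
lid(); print(np.abs(r.get_obs()["qvel"]).max())
im,K,T=cam('top'); cv2.imwrite('pics/t13.png',im[:,:,::-1]); cv2.imwrite('pics/t13c.png',cv2.resize(im[160:320,210:450,::-1],None,fx=3.3,fy=3.3,interpolation=2))
lid()
E
```

```text
t 18.475 tcp [ 0.5126 -0.098   0.2765] yaw -0.1412 F [-5.9  0.5 -1.2] w 0.0117 q [ 0.59  0.25 -0.61  1.85  0.16  1.09 -0.22]
dx 0.0742 dy -0.0004 dz 0.1756 theta sin 0.799 theta atan 0.799 r 0.245
0.0018635292567486096
t 18.525 tcp [ 0.5126 -0.098   0.2765] yaw -0.1412 F [-5.4  0.1 -1.8] w 0.0117 q [ 0.59  0.25 -0.61  1.85  0.16  1.09 -0.22]
dx 0.0742 dy -0.0004 dz 0.1756 theta sin 0.799 theta atan 0.7991 r 0.245
```

View pics/t13c.png

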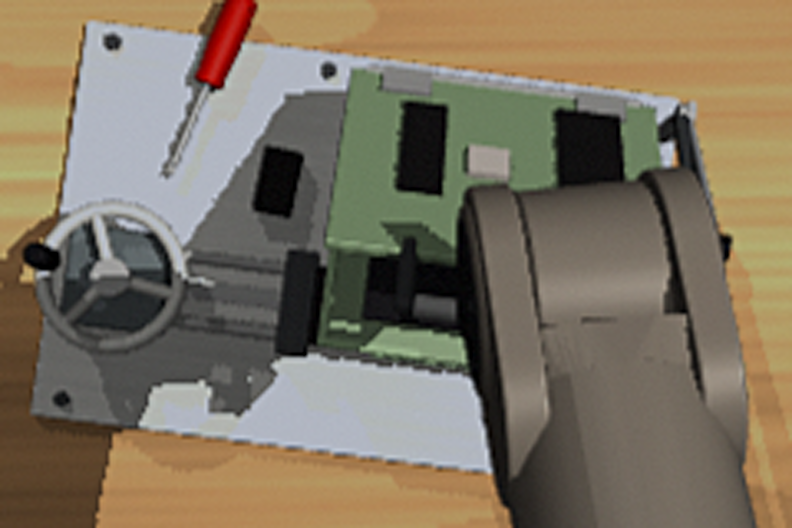

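```bash
python3 -c "
from bench import r
print(r.hand_in())"
```

```text
the job is handed in; nothing more can be done
None
```

I wound the handwheel clockwise to its hard stop, then lifted the lid to the pointer angle and handed the job in at about 18.5 s, still gripping the bar.

- **Clamp:** I turned the wheel about 4.8 rad in all. It then stopped against a tangential push of about 11 N. Both cameras showed the pad against the side of the case. After the lift, the last top picture showed the crank handle and carriage where I had left them.
- **Lid angle:** The arm position put the lid at 0.799 rad at hand-in. The side picture gave 0.798–0.799 rad along the lid's edge, but 0.807–0.809 rad along one leg of the bar handle (a shorter line).
- **Pointer angle:** I measured it at about 0.80 rad in the first side picture. Different stretches of its edge gave 0.79 to 0.81. The pointer was hidden behind the lid at the end, so I could not compare the two directly in one picture.
- **Hold:** At hand-in the arm was still, with the grip closed on the bar (60 N commanded) and a residual force of about 6 N on the tool.
- **Other things:** The arm did not touch the pointer or the bystanders. In the last picture the screwdriver and foam block were in place. I did not re-check the others after the lift.

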